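# Lock out the gas and show the burner cap to the inspection camera

### The arm

A 7-joint arm with a two-finger parallel gripper is mounted at the origin on the work surface. World frame = base frame: x ahead of the robot, y to its left, z up, the work surface at z = 0. Lengths are in m, angles in rad, forces in N, time in s.
With the tool pointing down it reaches from about 0.425 to 0.925 m from the base axis. Payload 6.8 kg.
Tool frame: the origin (TCP) lies on the centre line of the jaws, within the pads' length; the fingertips stand ahead of it and the grasp point (between the pads) lies 11 mm behind it (r.tcp_to_tips is the z of the fingertips in the tool frame, in m); z points along the fingers, y is the line along which they close (so a half turn about z gives the same grasp; the last joint's range is limited). The gripper opens to 85 mm and grips with 20 to 120 N. Pads are 22 mm wide; open, the fingers measure 114 mm over their backs; the gripper's body (76 mm by 85 mm) begins 54 mm behind the grasp point. The pads swing forward as they close: fully open they stand 13 mm farther back than shut.
Start: joints at [-1.416, 0.477, 0.022, 1.555, -0.011, 1.109, -0.083], TCP at [0.175, 0.652, 0.239] pointing down, gripper open.
Joint ranges: [-2.96, 2.96], [-0.34, 2.1], [-1.41, 1.46], [0.24, 2.44], [-1.37, 4.51], [0.17, 1.92], [-2.96, 2.96]. Speed limits (rad/s): [2.39, 2.39, 3.14, 3.14, 3.14, 3.14, 3.14].

### API

Orientations are given as a rotation vector (axis times angle).
In Python, from bench import r, optics gives the robot as it stands.
- The arm moves only by the shell command python3 -m creep 'ROWS' [FORCE]. ROWS is a JSON object whose one key "rows" holds a list of rows, each a list of 7 numbers: the shift along the tool's x, y, z in units of 25 mm (1.0 is 25 mm), then the turn, a rotation vector about the tool's x, y, z in units of 8 degrees (1.0 is 8 degrees), then the finger opening in mm, from 0 to 85.4. A call has 1 to 10 rows; each row is the pose to reach, as a shift and turn from the pose commanded when the call began, along the tool's axes at that moment; what a row does not reach only later rows make up. A row lasts 1/8 s, in which the tool goes at most 62.5 mm and 10.7 degrees, less where a joint would pass 70% of its speed; a pose out of reach is approached as far as the arm can. A call with a gripper value outside its range is refused whole. The fingers move at their own pace and stop on an object; FORCE is the grip in N (left out, the last holds). Time passes only in rows, so rows that repeat a pose let the fingers close. It gives the time, the measured TCP pose, the force, the opening and the grip force at its end, in the units of the state.
- r.get_obs(): the state, without advancing time (a new reading comes with each control period).
- optics.grab_frame(name): name is "scene" or "side" or "wrist"; returns a dict with "color" (400x640x3 uint8, blue, green, red), "K" (3x3 intrinsics, pixels), "R" (3x3) and "t" (3): a world point X has camera coordinates R X + t. Camera axes: x right, y down, z forward; pixel columns grow to the right and rows downward; lengths in m; the calibration is good to about 2 mm. A picture is of the moment at which its call begins. There is no depth.
- r.hand_in(): hands the job in; it is judged then, once.
The state is a dict: "clock": time; "joints": joint angles; "qvel": joint speeds; "tau": joint torques, N m; "tcp_pos": TCP position; "orientation": TCP orientation; "contact_force": force on the tool from outside, world axes, zero at the start; "moment": the same for the moment, N m; "grip_width": finger opening in m; "gripper_force": force on a finger pad.
Only numpy, scipy, OpenCV 4.12 (cv2) and the standard library are available. Lean on these libraries where they do the work, as an engineer would, in place of code of your own. Each camera call takes 0.05 s, during which the arm holds its last target. There are 200 camera calls.

### The job

Make the small gas hob safe and then show its burner cap to the inspection camera: push the blue key from the wooden holder fully into the slot of the red rotor on the isolator box, turn it clockwise to its stop so that the gas is off, and leave the key there. Only then lift the round dark burner cap off the burner and hold it still in the air, its underside facing the camera lens squarely, centred, with the middle of the underside 12 cm in front of the lens; finish while holding it there, do not put it down or let go. Do not bump the camera, and leave the mug, the spoon and the spice jar where they are.

Things in the scene. Friction and masses are not known exactly. Their poses are not given: they have to be found in the camera images.
- key: Key, 60 mm tall, upright in the holder. Steel tang 6 (x) by 22 (y) mm, 24 mm long; above it the blue grip 12 (x) by 40 (y) mm, 36 mm high (z = 24 to 60 mm), its bottom a shoulder that rests on the holder's or rotor's top. Origin at the centre of the tang's lower end, z up. 50 g. Half a turn about z gives the same key. Fully in the rotor, its origin lies 24 mm below point slot.
- holder: Fixed wooden block 60 (x) by 70 (y) by 34 mm high with a slot 9 by 25 mm, 28 mm deep, long side along y, in its top; the key stands in it, shoulder on the top face. Origin at the centre of the underside. It stands at the robot's left or right.
- slot (a point): Mouth of the key slot, centre of the top of the red rotor (36 x 50 x 26 mm) on the grey isolator box (95 x 95 x 40 mm, fixed, left or right, across from the camera); 67 mm above the worktop. Slot 8 (x) by 24 (y) mm, mouth chamfered 2 mm, 26 mm deep, straight down; long side along the point's y, z up. Axes turn with the rotor, about the vertical through this point.
- rotor (a joint): Angle of the rotor, rad: 0 = gas fully on, 1.57 = stop, gas off (the rotor's white mark points at the green dot at 0, at the red dot at the stop). Grows clockwise seen from above. Starts at 0.1 to 0.45 and stays where it is left; friction about 0.06 N m; the key has about 0.1 rad of play in the slot.
- cap: Burner cap, dark steel disc, 56 mm diameter, 12 mm thick (z = 6 to 18 mm), with a brass boss (18 mm diameter, 6 mm high) under its middle. Origin at the centre of the boss's lower end, z out of the top. 140 g. Lies loose on the burner ring (50 mm outside, 23 mm inside, 22 mm high), boss in the ring, overhanging it 3 mm all round; disc underside 97 mm above the worktop.
- cap_under (a point): Middle of the disc's underside (6 mm above the cap's origin), axes as the cap's: the point to put 120 mm in front of the lens.
- hob: White portable hob, fixed, 290 x 290 mm, its top 75 mm above the worktop. Origin at the centre of its underside; the burner's centre lies 20 mm ahead along its x axis.
- camera: Stand of the inspection camera, fixed: black round foot of 80 mm diameter with a post. Origin at the centre of its underside. Carries the head.
- camera_head: White camera head, 44 x 60 x 34 mm, with a black lens tube 12 mm long. Origin at the centre of the lens's front, 105 mm above the worktop; z axis = where the lens looks: 55 degrees above level, roughly back towards the robot's side of the table (horizontally along minus x of the stand).
- focus (a point): Point on the lens's line of sight 120 mm in front of it, about 203 mm above the worktop; axes as the camera head's. The middle of the cap's underside belongs here, with the cap's z axis along this z axis.
- mug: Bystander: blue ceramic mug, 76 mm diameter, 85 mm high, handle at +y; origin under its centre. It stands on the other side from the holder.
- spoon: Bystander: spoon, 150 mm long, lying along its x axis on the worktop, far right.
- jar: Bystander: amber spice jar, 48 mm diameter, 90 mm high; origin under its centre; far left.
There are look-alikes about, which are no part of the job. Several things have the shape of the cap; the one meant has the colours described above.

How it is judged:
On the way, in this order (a step that is already met when the one before it is completed fails the run):
1. the key is fully in the rotor's slot (horizontal distance between key and slot below 0.005 m and z of key in the frame of slot below -0.018 m and angle between key's own z axis and vertical below 0.15 rad), for 0.2 s.
2. with the key in it, the rotor is turned to the stop: gas off (all of step 1 and value of joint rotor above 1.4 rad), for 0.2 s.
3. the cap is lifted clear of the burner in the gripper (height (world z) of cap above 0.13 m and contact force between the fingers and cap above 1 N), for 0.2 s.
At the end, for the whole second after the job is handed in: Rotor above 1.4 rad, key left fully in the slot and released; cap held still by the fingers alone, over 150 mm up, the middle of its underside within 20 mm of the point 120 mm in front of the lens, underside facing the lens square within 12 degrees (all of step 2 and contact force between the fingers and key below 0.2 N and distance between cap_under and focus below 0.02 m and angle between the z axis of cap and the z axis of camera_head, either way round below 0.21 rad and angle between cap's own z axis and vertical below 1.2 rad and height (world z) of cap above 0.15 m and contact force between the fingers and cap above 1 N and contact force between cap and camera below 0.1 N and linear speed of cap below 0.02 m/s and angular speed of cap below 0.2 rad/s); the arm keeps its last pose, push and grip.
It fails at once if the cap is taken off before the gas is off (distance of cap from where it was at the start of the episode above 0.02 m and value of joint rotor below 1.35 rad).
It fails at once if the camera is bumped (contact force between camera and the arm above 3 N or contact force between camera and the fingers above 3 N or contact force between camera and cap above 3 N or contact force between camera and key above 3 N).
It fails at once if the mug, spoon or jar is pushed away or knocked over (distance of any of mug, spoon, jar from where it was at the start of the episode above 0.03 m or angle between any of mug, jar's own z axis and vertical above 0.5 rad).
It also fails if it takes over 69 s, if anything falls off the work surface, if the arm or the gripper's body presses on something with over 40 N, if the wrist force passes 120 N, or if a joint passes its speed limit or range.

## Working session

There is one attempt and no reset: what is moved stays moved. The work goes in short steps, Python scripts to look and compute and a shell command to move; the robot and the scene stay as the last step left them, time stands still between calls to the robot, and variables do not carry over. Pictures are saved under pics/ and viewed, at most 10 in all, crops included, and the job is handed in when it is done.

```bash
ls; mkdir -p pics; cat > h.py <<'E'
import numpy as np,cv2
from bench import r,optics
from scipy.spatial.transform import Rotation as Ro
def snap(n,f):
    d=optics.grab_frame(n); cv2.imwrite('pics/'+f+'.png',d['color']); np.savez('pics/'+f+'.npz',K=d['K'],R=d['R'],t=d['t']); return d
def ray(f,u,v):
    d=np.load('pics/'+f+'.npz'); R,t=d['R'],d['t']
    w=R.T@np.linalg.inv(d['K'])@np.array([u,v,1.]); return -R.T@t,w/np.linalg.norm(w)
def onz(f,u,v,z):
    c,w=ray(f,u,v); return c+w*(z-c[2])/w[2]
def tri(*a):
    A=np.zeros((3,3));b=np.zeros(3)
    for f,u,v in a:
        c,w=ray(f,u,v);P=np.eye(3)-np.outer(w,w);A+=P;b+=P@c
    return np.linalg.solve(A,b)
def proj(f,X):
    d=np.load('pics/'+f+'.npz'); p=d['K']@(d['R']@np.array(X)+d['t']); return p[:2]/p[2]
def togo(p,Rm=None,o=None):
    "rows units from current pose to target TCP pos p and rotation matrix Rm"
    o=o or r.get_obs(); R0=Ro.from_rotvec(o['orientation'])
    s=R0.inv().apply(np.array(p)-o['tcp_pos'])/.025
    w=np.zeros(3) if Rm is None else np.degrees((R0.inv()*Ro.from_matrix(Rm)).as_rotvec())/8
    return np.round(np.r_[s,w],3)
E
python3 - <<'E'
from h import *
a=snap('scene','s0');b=snap('side','d0');snap('wrist','w0')
o=r.get_obs()
for k in('clock','tcp_pos','orientation','grip_width','contact_force'):print(k,o[k])
print(r.tcp_to_tips, Ro.from_rotvec(o['orientation']).as_matrix().round(3))
for f in('s0','d0','w0'):
  print(f,ray(f,320,200))
E
```

```text
pics
clock 0.15
tcp_pos [0.17527528 0.65139556 0.23855286]
orientation [-4.11640055e-01 -3.11444104e+00  2.19091254e-03]
grip_width 0.08555151149261889
contact_force [ 0.54549023 -0.3030353  -0.02925376]
0.008 [[-0.966  0.26  -0.   ]
 [ 0.26   0.966 -0.001]
 [-0.    -0.001 -1.   ]]
s0 (array([1.06449888, 0.80811388, 0.80570364]), array([-0.42301271, -0.71249269, -0.55983428]))
d0 (array([ 0.15327231, -0.65114259,  0.90094578]), array([ 0.40433676,  0.60131094, -0.68915669]))
w0 (array([0.09578874, 0.67450672, 0.37422156]), array([ 0.31418407, -0.08536538, -0.94551633]))
```

View pics/s0.png

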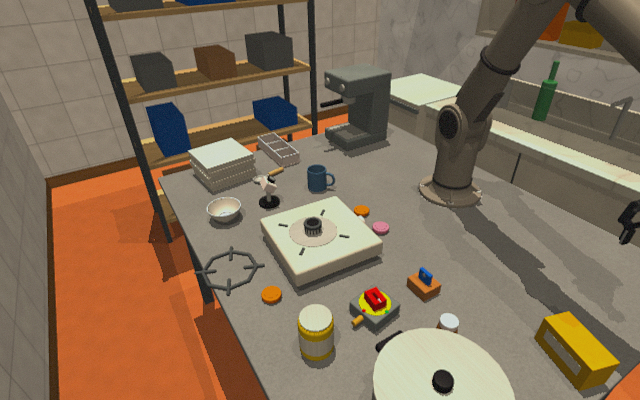

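View pics/d0.png

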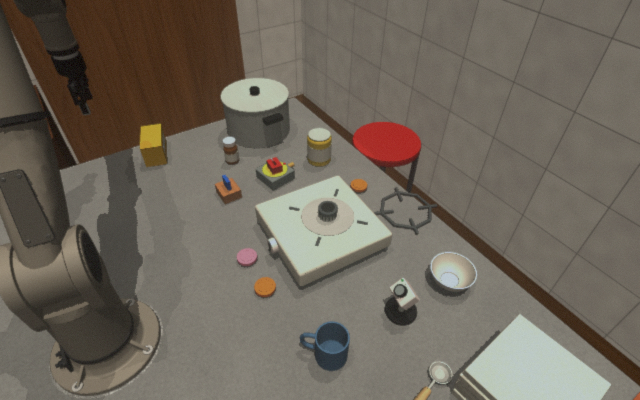

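The scene and side views show these candidates:
- **Cap:** the dark disc on the burner at scene (313,226) / side (327,209). The look-alikes are the orange discs at scene (271,295) and (361,211), and the pink one at (381,228).
- **Key:** the blue key in the wooden holder at scene (425,278) / side (228,186).
- **Rotor:** red, at scene (375,299) / side (275,165).

Next I'll check these in close crops.

```bash
python3 - <<'E'
from h import *
a=cv2.imread('pics/s0.png');b=cv2.imread('pics/d0.png')
def crop(im,u,v,w,h,s):return cv2.resize(im[v:v+h,u:u+w],None,fx=s,fy=s,interpolation=cv2.INTER_CUBIC)
A=crop(a,345,255,100,75,4);B=crop(b,210,145,100,75,4)
C=crop(a,235,165,100,75,4);D=crop(b,365,265,100,75,4)
m=np.vstack([np.hstack([A,B]),np.hstack([C,D])]);cv2.imwrite('pics/m1.png',m)
E
```

```text
(no output)
```

View pics/m1.png

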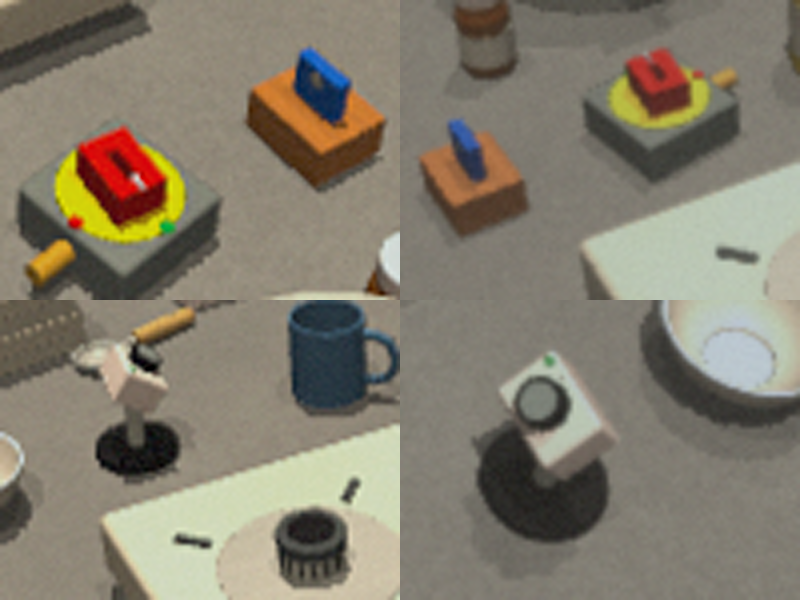

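The crops confirm the blue key in its holder, the red rotor with its white mark near the green dot, and the lens at scene (271.5,179) / side (399.5,290). Now I'll fit positions from these pixels.

```bash
cat > m.py <<'E'
from h import *
from scipy.optimize import least_squares
O={'A':('s0',345,255,0,0),'B':('d0',210,145,400,0),'C':('s0',235,165,0,300),'D':('d0',365,265,400,300)}
def px(q,x,y):
    f,u,v,a,b=O[q];return f,u+(x-a+.5)/4-.5,v+(y-b+.5)/4-.5
def rect(name,z,w,h,pts,x0):
    P=[px(*p) for p in pts]
    C=np.array([[w,h],[w,-h],[-w,-h],[-w,h]])/2
    def res(p,idx=None):
        c,s=np.cos(p[2]),np.sin(p[2]);W=C@np.array([[c,s],[-s,c]])+p[:2]
        e=[]
        for f,u,v in P:
            d=[proj(f,[*k,z])-[u,v] for k in W];e.append(min(d,key=np.linalg.norm))
        return np.ravel(e)
    best=min((least_squares(res,[*x0,a],loss='soft_l1') for a in np.arange(0,3.14,.26)),key=lambda s:s.cost)
    print(name,best.x[:2].round(4),'yaw',np.degrees(best.x[2]).round(1),'px',res(best.x).round(1));return best.x
hol=[('A',250,92),('A',318,160),('A',383,120),('B',422,155),('B',525,185),('B',460,205)]
rect('holder',.034,.06,.07,hol,onz(*px('A',318,110),.034)[:2])
box=[('A',20,195),('A',122,278),('A',218,203),('B',585,108),('B',655,155),('B',738,108)]
rect('box',.04,.095,.095,box,onz(*px('A',120,190),.04)[:2])
rot=[('A',78,148),('A',128,128),('A',165,180),('A',118,208),('B',625,66),('B',658,50),('B',690,90),('B',659,98)]
rect('rotor',.067,.036,.05,rot,onz(*px('A',122,168),.067)[:2])
print('mark',onz(*px('A',137,180),.067),'green',onz(*px('A',168,228),.041),'red',onz(*px('A',75,222),.041),'redB',onz(*px('B',698,75),.041))
print('keytop',onz(*px('A',308,48),.07),onz(*px('A',350,82),.07))
L=tri(px('C',148,357),px('D',541,402));print('lens',L, proj('s0',L),proj('d0',L))
print('foot',onz(*px('C',138,448),.004),onz(*px('D',543,483),.004))
print('cap',tri(px('C',312,524),('d0',327.5,205)),onz(*px('C',312,524),.109),onz('d0',327.5,205,.109))
print('mug',onz('s0',317,187,.0),onz('d0',332,362,0.0))
print('burner disc px size', proj('s0',[.6,.1,.1]))
E
python3 m.py
```

```text
holder [0.4514 0.3218] yaw 180.9 px [-1.2 -0.1  0.  -1.1 -0.3 -0.3 -0.9 -0.7  0.2 -3.  -1.1 -0.8]
box [0.6176 0.3129] yaw 11.3 px [-2.4 -1.3  0.2 -0.1  0.2 -2.4 -1.4 -4.3 -0.5 -2.6  0.7 -3.8]
rotor [0.6153 0.3134] yaw -4.2 px [-0.7 -0.5 -1.6 -0.4  0.4 -0.4  0.2 -2.  -0.5 -2.3  1.1 -1.5 -0.4 -3.2
 -2.8 -1.9]
mark [0.61559315 0.33058133 0.067     ] green [0.60786172 0.3547266  0.041     ] red [0.65435121 0.31966217 0.041     ] redB [0.65463891 0.31440789 0.041     ]
keytop [0.44493731 0.30364972 0.07      ] [0.44422552 0.34243599 0.07      ]
lens [ 0.60953958 -0.30653907  0.10022814] [270.94444141 178.7343149 ] [398.7980483  290.31293542]
foot [ 0.62630348 -0.3082097   0.004     ] [ 0.62822071 -0.3121858   0.004     ]
cap [0.62010479 0.00899665 0.11327267] [0.6157722  0.00524721 0.109     ] [0.62437855 0.01164127 0.109     ]
mug [ 0.4170983  -0.30357937  0.        ] [ 0.41118412 -0.32555235  0.        ]
burner disc px size [333.89383211 237.82914299]
```

```bash
python3 - <<'E'
from h import *
def down(a):  # tool y at world angle a deg, z down
    a=np.radians(a);y=np.array([np.cos(a),np.sin(a),0]);z=np.array([0,0,-1.]);return np.c_[np.cross(y,z),y,z]
print(togo([.451,.322,.17],down(180)))
E
cat >> h.py <<'E'
def down(a):
    a=np.radians(a);y=np.array([np.cos(a),np.sin(a),0]);z=np.array([0,0,-1.]);return np.c_[np.cross(y,z),y,z]
E
```

```text
[-1.4073e+01 -9.8540e+00  2.7570e+00 -8.0000e-03 -9.0000e-03 -1.3132e+01]
```

```bash
python3 -m creep '{"rows":[[-4,-3,0,0,0,-4,85],[-14.07,-9.85,1,0,0,-13.13,40],[-14.07,-9.85,1,0,0,-13.13,40],[-14.07,-9.85,2.75,0,0,-13.13,40],[-14.07,-9.85,2.75,0,0,-13.13,40],[-14.07,-9.85,2.75,0,0,-13.13,40],[-14.07,-9.85,2.75,0,0,-13.13,40],[-14.07,-9.85,2.75,0,0,-13.13,40],[-14.07,-9.85,2.75,0,0,-13.13,40],[-14.07,-9.85,2.75,0,0,-13.13,40]]}' 60
python3 -m creep '{"rows":[[0,0,0,0,0,0,40],[0,0,0,0,0,0,40],[0,0,0,0,0,0,40]]}'
python3 - <<'E'
from h import *
snap('wrist','w1');o=r.get_obs();print(o['joints'],togo([.451,.322,.17],down(180)))
E
```

```text
clock: 1.4
tcp_pos: [0.4511, 0.3222, 0.1702]
orientation: [2.226, -2.216, -0.0]
contact_force: [0.3, -0.8, 0.2]
grip_width: 0.0403
gripper_force: 0.0
clock: 1.78
tcp_pos: [0.451, 0.3228, 0.1705]
orientation: [2.219, -2.224, 0.0]
contact_force: [0.2, 0.2, -0.1]
grip_width: 0.0402
gripper_force: 0.0
[-0.56007252  0.36860102 -0.2152036   1.90163994  0.09998717  0.88157006
  2.31518568] [ 0.031 -0.002  0.022 -0.001 -0.    -0.011]
```

View pics/w1.png

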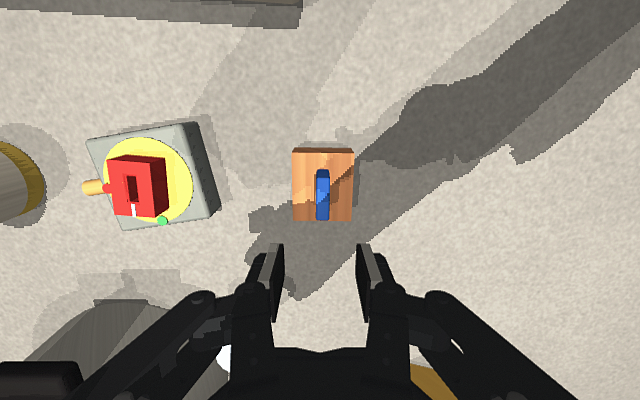

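The wrist view shows the key top near (323,199) and the rotor near (135,190). I'll enlarge both.

```bash
python3 - <<'E'
from h import *
a=cv2.imread('pics/w1.png')
f=lambda u,v,w,h:cv2.resize(a[v:v+h,u:u+w],None,fx=5,fy=5,interpolation=cv2.INTER_CUBIC)
cv2.imwrite('pics/m2.png',np.hstack([f(80,110,80,120),f(284,110,76,120)]))
print(np.load('pics/w1.npz')['K'])
E
```

```text
[[285.88208819   0.         319.5748055 ]
 [  0.         285.88208819 198.66364178]
 [  0.           0.           1.        ]]
```

View pics/m2.png

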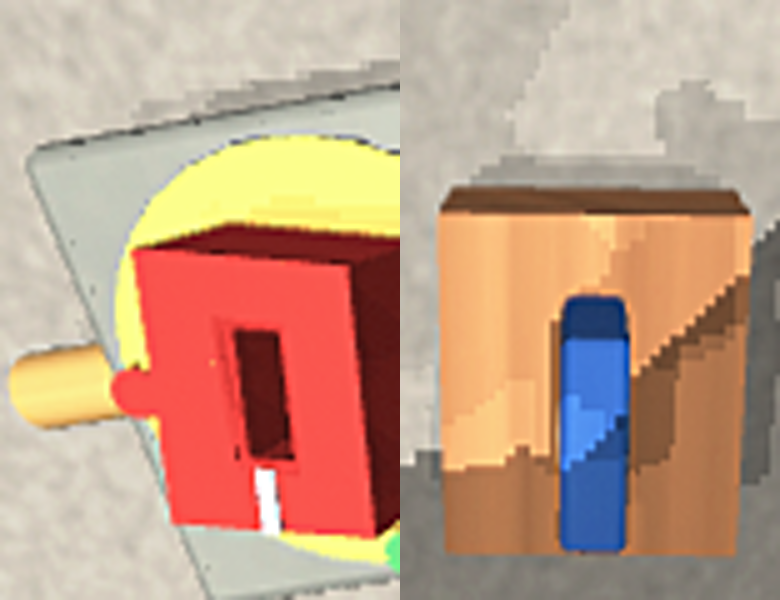

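```bash
cat > m3.py <<'E'
import m; from m import *
m.O['E']=('w1',80,110,0,0);m.O['F']=('w1',284,110,400,0)
def px5(q,x,y):
    f,u,v,a,b=m.O[q];return f,u+(x-a+.5)/5-.5,v+(y-b+.5)/5-.5
m.px=px5
print('--')
rect('rotor',.067,.036,.05,[('E',135,250),('E',350,265),('E',378,537),('E',172,522)],[.615,.313])
rect('key',.07,.012,.04,[('F',560,338),('F',630,338),('F',630,552),('F',560,552)],[.451,.322])
rect('holder',.034,.06,.07,[('F',440,213),('F',750,213),('F',737,553),('F',447,553)],[.451,.322])
E
python3 m3.py | sed -n '/--/,$p'
python3 - <<'E'
from h import *
print(proj('w1',[.451,.322,.07]))
E
```

```text
--
rotor [0.6156 0.3133] yaw 174.7 px [-0.3 -0.5 -0.1  0.3 -0.1  0.3  0.5 -0.1]
key [0.4487 0.322 ] yaw 180.0 px [-0.  -0.3  0.1 -0.3 -0.3  0.3  0.3  0.3]
holder [0.4486 0.322 ] yaw -0.3 px [-0.6  0.   0.4  0.2  0.1 -0.   0.  -0.2]
[319.93718647 199.22309921]
```

```bash
python3 -m creep '{"rows":[[0.03,0.09,2,0,0,0,40],[0.03,0.09,3.5,0,0,0,40],[0.03,0.09,4.4,0,0,0,40],[0.03,0.09,4.85,0,0,0,40],[0.03,0.09,4.85,0,0,0,40],[0.03,0.09,4.85,0,0,0,0],[0.03,0.09,4.85,0,0,0,0],[0.03,0.09,4.85,0,0,0,0],[0.03,0.09,4.85,0,0,0,0],[0.03,0.09,4.85,0,0,0,0]]}' 60
python3 - <<'E'
from h import *
o=r.get_obs();print(togo([.6156,.3133,.15],down(180-5.3)))
E
```

```text
clock: 3.08
tcp_pos: [0.4496, 0.3225, 0.0505]
orientation: [-2.219, 2.22, -0.0]
contact_force: [-0.0, -1.1, 6.9]
grip_width: 0.0111
gripper_force: 59.0
[ 0.36  -6.647 -3.97  -0.012  0.01   0.659]
```

```bash
python3 -m creep '{"rows":[[0,0,-1.5,0,0,0,0],[0,0,-3,0,0,0,0],[0,-2,-3.2,0,0,0.2,0],[0.36,-4,-3.2,0,0,0.66,0],[0.36,-6,-3.2,0,0,0.66,0],[0.36,-6.65,-3.2,0,0,0.66,0],[0.36,-6.65,-3.2,0,0,0.66,0],[0.36,-6.65,-3.2,0,0,0.66,0],[0.36,-6.65,-3.2,0,0,0.66,0],[0.36,-6.65,-3.2,0,0,0.66,0]]}'
python3 - <<'E'
from h import *
a=snap('wrist','w2')['color']
cv2.imwrite('pics/m3.png',cv2.resize(a[120:270,240:400],None,fx=4,fy=4,interpolation=cv2.INTER_CUBIC))
o=r.get_obs();print(togo([.6156,.3133,.13],down(180-5.3)))
E
```

```text
clock: 4.32
tcp_pos: [0.6143, 0.3132, 0.1295]
orientation: [2.117, -2.321, -0.0]
contact_force: [0.1, 0.0, -1.3]
grip_width: 0.0113
gripper_force: 59.2
[-0.012 -0.043 -0.02   0.001  0.     0.005]
```

View pics/m3.png

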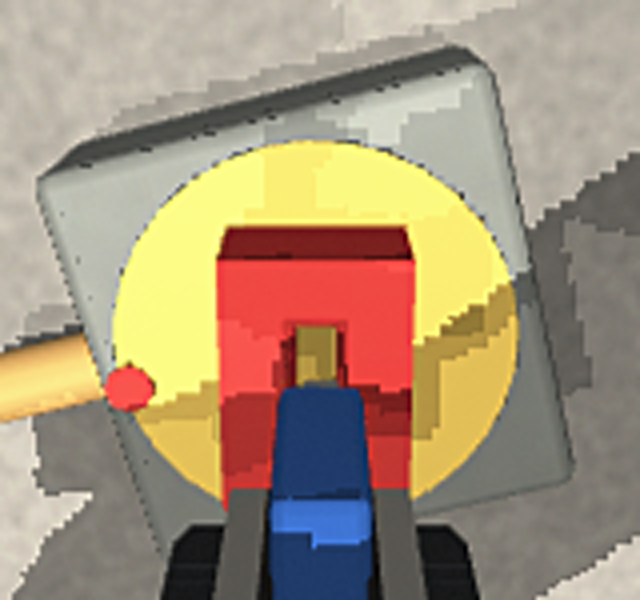

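The tang at crop (316,327) lines up sideways with the rotor, whose back edge runs (218–413,260). Next is a check along the slot.

```bash
python3 - <<'E'
from h import *
g=lambda x,y,z:onz('w2',240+(x+.5)/4-.5,120+(y+.5)/4-.5,z)
R=down(174.7)
o=r.get_obs();print(o['tcp_pos'])
e=(g(218,260,.067)+g(413,260,.067))/2; t=(g(295,327,.089)+g(336,327,.089))/2
for p in(e,t): print(p,(R.T@(p-o['tcp_pos']))[:2])
for x in(278,345):print((R.T@(g(x,327,.067)-o['tcp_pos']))[:2])
print('w',np.linalg.norm(g(218,260,.067)-g(413,260,.067)),np.linalg.norm(g(295,327,.089)-g(336,327,.089)))
E
```

```text
[0.61451001 0.31309614 0.12950822]
[0.61307531 0.28847308 0.067     ] [ 0.02465031 -0.00084588]
[0.61348016 0.2935583  0.089     ] [ 0.01954944 -0.00077928]
[ 0.01186652 -0.00774544]
[0.01187008 0.00456265]
w 0.03512326613912647 0.006696399826820488
```

```bash
python3 - <<'E'
from h import *
o=r.get_obs();R=Ro.from_rotvec(o['orientation']).as_matrix();p=o['tcp_pos']
c=lambda x,y,z:(((proj('w2',p+R@np.array([x,y,z]))-[240,120]+.5)*4-.5).round())
print('tang bot',c(.011,.003,.0405),c(.011,-.003,.0405),'tang top',c(.011,0,.0165))
print('shoulder',c(.02,.006,.0165),c(.02,-.006,.0165),'top',c(.02,.006,-.0195),c(.02,-.006,-.0195), c(-.02,.006,-.0195))
print('tips',c(.011,.006,.008))
E
```

```text
tang bot [338. 376.] [302. 376.] tang top [320. 437.]
shoulder [362. 379.] [278. 379.] top [373. 498.] [268. 498.] [369. 785.]
tips [364. 462.]
```

```bash
python3 -m creep '{"rows":[[-0.02,-0.03,0,0,0,0,0],[-0.02,-0.03,0.4,0,0,0,0],[-0.02,-0.03,0.8,0,0,0,0],[-0.02,-0.03,1.0,0,0,0,0],[-0.02,-0.03,1.1,0,0,0,0],[-0.02,-0.03,1.2,0,0,0,0],[-0.02,-0.03,1.2,0,0,0,0]]}'
```

```text
clock: 5.25
tcp_pos: [0.6159, 0.3133, 0.0993]
orientation: [-2.116, 2.322, 0.0]
contact_force: [0.2, -0.1, -0.7]
grip_width: 0.011
gripper_force: 59.2
```

```bash
python3 -m creep '{"rows":[[0,0,0.25,0,0,0,0],[0,0,0.45,0,0,0,0],[0,0,0.6,0,0,0,0],[0,0,0.68,0,0,0,0],[0,0,0.68,0,0,0,0],[0,0,0.68,0,0,0,0]]}'
```

```text
clock: 6.0
tcp_pos: [0.616, 0.3133, 0.0835]
orientation: [-2.116, 2.322, -0.0]
contact_force: [-3.1, -1.8, 8.2]
grip_width: 0.011
gripper_force: 60.4
```

```bash
python3 -m creep '{"rows":[[0,0,0,0,0,1,0],[0,0,0,0,0,2,0],[0,0,0,0,0,3,0],[0,0,0,0,0,4,0],[0,0,0,0,0,5,0],[0,0,0,0,0,6,0],[0,0,0,0,0,7,0],[0,0,0,0,0,8,0],[0,0,0,0,0,8.8,0],[0,0,0,0,0,8.8,0]]}'
python3 -m creep '{"rows":[[0,0,0,0,0,0.5,0],[0,0,0,0,0,0.8,0],[0,0,0,0,0,1.1,0],[0,0,0,0,0,1.1,0]]}'
python3 -c "
from h import *
o=r.get_obs();print(o['moment'],o['joints'],togo(o['tcp_pos'],down(180-78)))"
```

```text
clock: 7.25
tcp_pos: [0.6168, 0.3125, 0.0835]
orientation: [-0.388, 3.116, -0.001]
contact_force: [-1.2, -3.4, 7.4]
grip_width: 0.0111
gripper_force: 60.4
clock: 7.75
tcp_pos: [0.6169, 0.3123, 0.0835]
orientation: [-0.149, 3.136, -0.001]
contact_force: [-1.0, -2.4, 7.2]
grip_width: 0.011
gripper_force: 60.4
[-0.74285559  0.26952157 -0.03706246] [-0.69875174  0.67125752  0.20429593  1.64022928 -0.16736779  0.84628398
  1.23904846] [ 0.     0.     0.    -0.007  0.011 -0.821]
```

```bash
python3 -m creep '{"rows":[[0,0,0,0,0,0.3,0],[0,0,0,0,0,0.5,0],[0,0,0,0,0,0.5,0]]}'
python3 -c "
from h import *
o=r.get_obs();print(o['moment'],togo(o['tcp_pos'],down(90)))"
```

```text
clock: 8.12
tcp_pos: [0.6169, 0.3121, 0.0835]
orientation: [-0.041, 3.14, -0.002]
contact_force: [-1.1, -4.4, 7.8]
grip_width: 0.0111
gripper_force: 60.5
[-0.88807506  0.27711987  0.30744435] [ 0.     0.     0.    -0.008  0.012  0.187]
```

```bash
python3 -m creep '{"rows":[[0,0,-0.02,0,0,-0.2,0],[0,0,-0.02,0,0,-0.2,40],[0,0,-0.02,0,0,-0.2,40],[0,0,-0.02,0,0,-0.2,40],[0,0,-1,0,0,-0.2,40],[0,0,-2.5,0,0,-0.2,40],[0,0,-4,0,0,-0.2,60],[0,0,-4,0,0,-0.2,85],[0,0,-4,0,0,-0.2,85],[0,0,-4,0,0,-0.2,85]]}'
python3 - <<'E'
from h import *
a=snap('wrist','w4')['color'];b=snap('scene','s4')['color'];c=snap('side','d4')['color']
f=lambda a,u,v,w,h,s:cv2.resize(a[v:v+h,u:u+w],None,fx=s,fy=s,interpolation=cv2.INTER_CUBIC)
A=np.vstack([f(a,220,100,200,150,2),f(b,345,255,100,75,4)])
C=np.vstack([f(b,263,196,100,75,4),f(c,277,172,100,75,4)])
cv2.imwrite('pics/m4.png',np.hstack([A,C]))
E
```

```text
clock: 9.38
tcp_pos: [0.615, 0.313, 0.1807]
orientation: [0.085, -3.138, 0.002]
contact_force: [0.5, 0.1, 0.2]
grip_width: 0.0855
gripper_force: 0.0
```

View pics/m4.png

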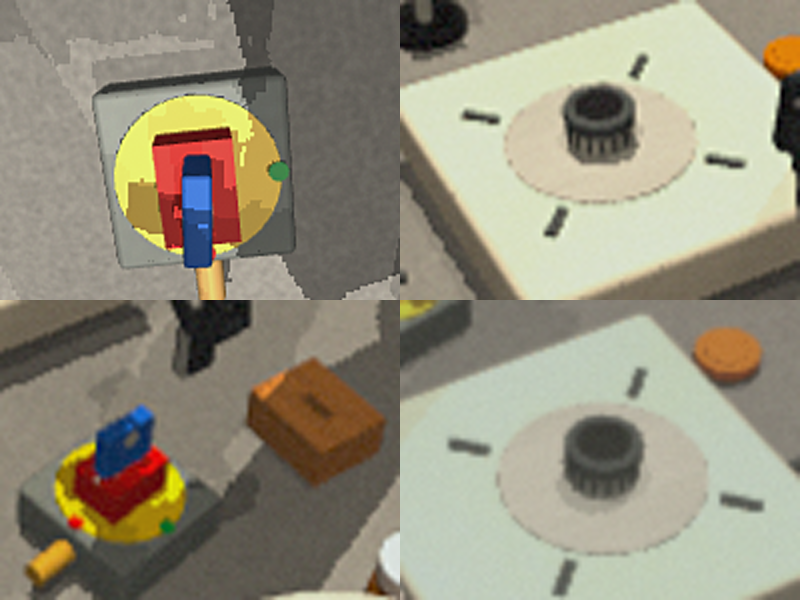

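The key is fully seated and the rotor is at the stop, with its white mark side toward the red dot. The dark cap is on the burner. Next I'll look at the inspection camera from close by.

```bash
python3 -c "
from h import *
print(togo([.52,-.28,.30],down(90)))"
```

```text
[ 5.1020e+00 -2.3486e+01 -4.7240e+00 -6.0000e-03 -1.1000e-02  3.8800e-01]
```

```bash
python3 -m creep '{"rows":[[0,0,-2.5,0,0,0.2,85],[0.5,-2,-4.7,0,0,0.39,85],[1,-4.5,-4.7,0,0,0.39,85],[1.5,-7,-4.7,0,0,0.39,85],[2,-9.5,-4.7,0,0,0.39,85],[3,-12,-4.7,0,0,0.39,85],[4,-14.5,-4.7,0,0,0.39,85],[5,-17,-4.7,0,0,0.39,85],[5.1,-19.5,-4.7,0,0,0.39,85],[5.1,-21.5,-4.7,0,0,0.39,85]]}'
python3 -m creep '{"rows":[[0,-1,0,0,0,0,85],[0,-2,0,0,0,0,85],[0,-2,0,0,0,0,85],[0,-2,0,0,0,0,85],[0,-2,0,0,0,0,85]]}'
python3 - <<'E'
from h import *
a=snap('wrist','w5')['color'];o=r.get_obs();print(o['joints'],o['tcp_pos'])
L=[.61,-.307,.103];p=proj('w5',L);print(p)
u,v=int(p[0])-80,max(0,int(p[1])-60)
print(u,v)
cv2.imwrite('pics/m5.png',cv2.resize(a[v:v+120,u:u+160],None,fx=5,fy=5,interpolation=cv2.INTER_CUBIC))
E
```

```text
clock: 10.78
tcp_pos: [0.5168, -0.2184, 0.2999]
orientation: [0.0, 3.141, 0.001]
contact_force: [0.9, 0.6, -0.4]
grip_width: 0.085
gripper_force: 0.0
clock: 11.4
tcp_pos: [0.5179, -0.2653, 0.2996]
orientation: [0.003, -3.141, -0.001]
contact_force: [0.2, -0.7, -0.5]
grip_width: 0.085
gripper_force: 0.0
[-0.05566135  0.29234143  0.53172716  1.73962046 -0.16111968  1.15329241
  2.09555415] [ 0.51785599 -0.26544923  0.29972607]
[286.27702844 243.78182939]
206 183
```

View pics/m5.png

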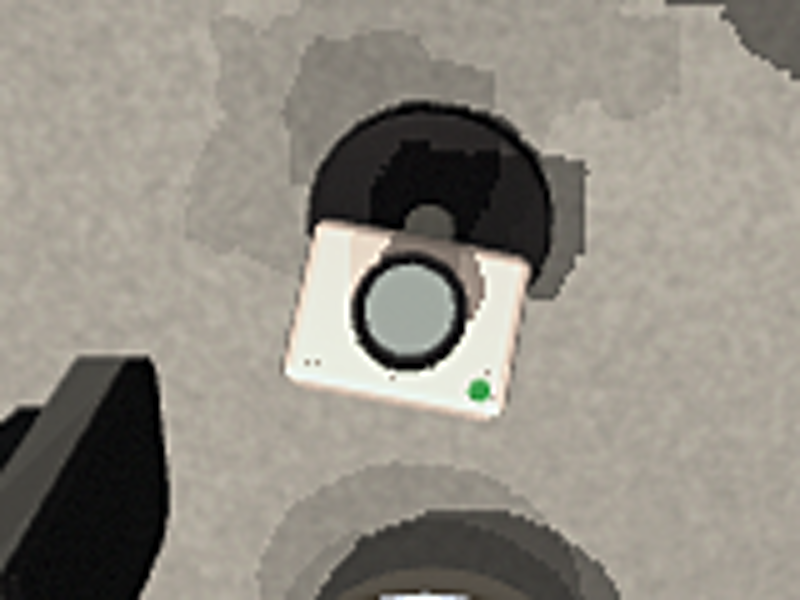

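The crop shows the head's front plate, corners (315,222), (528,262), (500,418) and (288,378), with the lens centre at (409,311) and the foot behind it. Now I'll fit the camera pose.

```bash
cat > c.py <<'E'
from h import *
from scipy.optimize import least_squares
q=lambda x,y:np.array([206+(x+.5)/5-.5,183+(y+.5)/5-.5])
C=[q(315,222),q(528,262),q(500,418),q(288,378)];Lp=q(409,311)
def frame(a):
    h=np.array([np.cos(a),np.sin(a),0]);z=h*np.cos(np.radians(55))+[0,0,np.sin(np.radians(55))]
    x=np.cross(z,[0,0,1.]);x/=np.linalg.norm(x);return x,np.cross(z,x),z
def res(p,old=True):
    x,y,z=frame(p[2]);L=np.array([p[0],p[1],p[3]]);e=[proj('w5',L)-Lp]
    M=[L-.012*z+sx*.03*x+sy*.022*y for sx in(1,-1) for sy in(1,-1)]
    P=[proj('w5',k) for k in M]
    for c in C:e.append(min((k-c for k in P),key=np.linalg.norm))
    return np.ravel(e)
for fix in(True,False):
  f=(lambda p:res([*p[:3],.105])) if fix else res
  s=least_squares(f,[.61,-.307,3.14]+([] if fix else[.105]));print(s.x,np.degrees(s.x[2]),f(s.x).round(1))
  x,y,z=frame(s.x[2]);L=np.array([*s.x[:2],.105]);print('focus',L+.12*z,'d',z, proj('s0',L),proj('d0',L))
# foot edges at z~0
for x in(308,553):print(onz('w5',*q(x,225),.004))
print(onz('w5',*q(430,101),.004))
E
python3 c.py
```

```text
[ 0.61105126 -0.30539174  2.94432641] 168.6974770460528 [-0.   0.4 -0.1 -0.9  1.  -0.9  1.   0.7 -1.9  0.8]
focus [ 0.54355696 -0.29190196  0.20329825] d [-0.56245251  0.11241486  0.81915204] [270.58121763 177.86132516] [399.25852386 288.48842544]
[ 0.61990718 -0.30749544  2.94420046  0.08840744] 168.69026056858388 [-0.   0.5  0.8  0.  -0.1 -0.4  0.1 -0.3 -0.7  0.1]
focus [ 0.55241458 -0.29399715  0.20329825] d [-0.56243835  0.1124857   0.81915204] [268.12837999 178.29718494] [402.72915063 287.36887924]
[ 0.6321942 -0.3501839  0.004    ]
[ 0.63210561 -0.26933639  0.004     ]
[ 0.58873349 -0.30861348  0.004     ]
```

```bash
python3 -m creep '{"rows":[[-1,2.5,0,0,0,0,85],[-2.5,5,0,0,0,0,85],[-4,7.5,1,0,0,0,85],[-4,10,2.5,0,0,0,85],[-4,10.9,4,0,0,0,85],[-4,10.9,4,0,0,0,85],[-4,10.9,4,0,0,0,85],[-4,10.9,4,0,0,0,85],[-4,10.9,4,0,0,0,85]]}'
python3 - <<'E'
from h import *
a=snap('wrist','w6')['color'];o=r.get_obs();print(o['tcp_pos'],o['orientation'])
p=proj('w6',[.62,.009,.109]);print(p)
u,v=int(p[0])-80,int(p[1])-60;print(u,v)
cv2.imwrite('pics/m6.png',cv2.resize(a[v:v+120,u:u+160],None,fx=5,fy=5,interpolation=cv2.INTER_CUBIC))
E
```

```text
clock: 12.58
tcp_pos: [0.6183, 0.0038, 0.2013]
orientation: [0.005, 3.139, -0.0]
contact_force: [0.1, -0.2, 0.5]
grip_width: 0.0848
gripper_force: 0.0
[0.61812487 0.00415416 0.20102858] [ 4.07157849e-03  3.13957880e+00 -1.85293908e-05]
[324.13303069 205.974593  ]
244 145
```

View pics/m6.png

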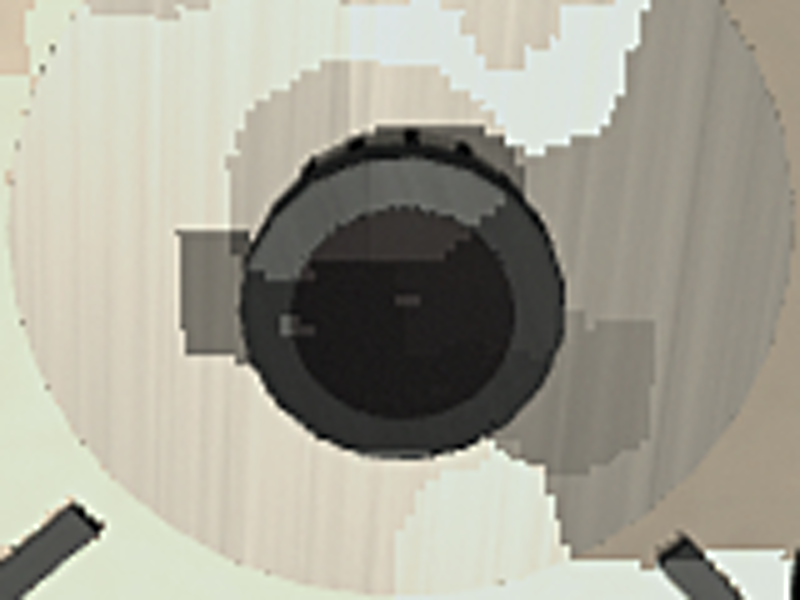

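The dark cap sits centred at crop (403,305), a disc about 323 px wide in the crop.

```bash
python3 - <<'E'
from h import *
q=lambda x,y:onz('w6',244+(x+.5)/5-.5,145+(y+.5)/5-.5,.109)
print('cap',q(403.5,305),'diam',np.linalg.norm(q(242,305)-q(565,305)),(q(403,152)+q(403,458))/2)
c=q(403.5,305)
print(togo([c[0],c[1],.090],down(90)))
E
```

```text
cap [0.61966133 0.00914123 0.109     ] diam 0.054860945758073584 [0.62068296 0.00905809 0.109     ]
[-0.052  0.2    4.441 -0.     0.014 -0.019]
```

```bash
python3 -m creep '{"rows":[[-0.07,0.2,0,0,0,0,85],[-0.07,0.2,2,0,0,0,85],[-0.07,0.2,3.5,0,0,0,85],[-0.07,0.2,4.1,0,0,0,85],[-0.07,0.2,4.42,0,0,0,85],[-0.07,0.2,4.42,0,0,0,85]]}'
python3 -m creep '{"rows":[[0,0,0,0,0,0,60],[0,0,0,0,0,0,50],[0,0,0,0,0,0,40],[0,0,0,0,0,0,40],[0,0,0,0,0,0,40],[0,0,0,0,0,0,40]]}' 80
```

```text
clock: 13.38
tcp_pos: [0.62, 0.0107, 0.09]
orientation: [0.001, 3.141, 0.0]
contact_force: [-0.3, 0.9, 0.3]
grip_width: 0.0849
gripper_force: 0.0
clock: 14.12
tcp_pos: [0.6204, 0.0097, 0.0911]
orientation: [0.002, 3.139, -0.001]
contact_force: [-1.2, -1.8, 5.7]
grip_width: 0.0536
gripper_force: 82.7
```

```bash
python3 -m creep '{"rows":[[0,0,-0.5,0,0,0,40],[0,0,-1.5,0,0,0,40],[0,0,-3,0,0,0,40],[0,0,-4.5,0,0,0,40],[0,0,-6.5,0,0,0,40],[0,0,-6.5,0,0,0,40],[0,0,-6.5,0,0,0,40]]}'
cat > t.py <<'E'
from h import *
d=np.array([-.56245,.11241,.81915]);F=np.array([.54356,-.2919,.2033])
z=-d;y=np.array([-d[1],d[0],0]);y/=-np.linalg.norm(y);R=np.c_[np.cross(y,z),y,z]
o=r.get_obs()
print(o['tcp_pos'],'via',togo(F+.0059*z-.06*z,R),'end',togo(F+.0059*z,R))
E
python3 t.py; python3 - <<'E'
from h import *
a=snap('scene','s7')['color'];p=proj('s7',r.get_obs()['tcp_pos']);u,v=int(p[0])-80,int(p[1])-60
cv2.imwrite('pics/m7.png',cv2.resize(a[v:v+120,u:u+160],None,fx=4,fy=4))
E
```

```text
clock: 15.0
tcp_pos: [0.6188, 0.0111, 0.2516]
orientation: [0.0, -3.141, -0.001]
contact_force: [-1.0, -0.2, -1.1]
grip_width: 0.0536
gripper_force: 84.2
[0.61875765 0.0110929  0.25164642] via [  4.225 -11.876   0.157   0.435  -4.365   1.368] end [  2.874 -12.147   2.122   0.435  -4.365   1.368]
```

```bash
python3 -m creep '{"rows":[[1,-1.5,-0.5,0,-0.5,0.2,40],[2,-3,-0.5,0.1,-1.5,0.5,40],[3,-5,-0.3,0.2,-2.5,0.8,40],[4.2,-7,0.1,0.4,-3.5,1.1,40],[4.2,-9,0.15,0.43,-4.36,1.37,40],[4.2,-10.5,0.15,0.43,-4.36,1.37,40],[4.22,-11.5,0.15,0.43,-4.36,1.37,40],[4.22,-11.88,0.15,0.43,-4.36,1.37,40],[4.22,-11.88,0.15,0.43,-4.36,1.37,40],[4.22,-11.88,0.15,0.43,-4.36,1.37,40]]}'; python3 t.py
```

```text
clock: 16.3
tcp_pos: [0.5132, -0.2849, 0.2468]
orientation: [0.249, 2.523, -0.077]
contact_force: [0.9, 0.3, -2.0]
grip_width: 0.0533
gripper_force: 84.3
[ 0.51321602 -0.28492699  0.24678739] via [-0.022 -0.036 -0.025  0.008 -0.02   0.   ] end [-0.029 -0.038  2.375  0.008 -0.02   0.   ]
```

```bash
python3 -m creep '{"rows":[[0,-0.02,0.7,0,0,0,40],[-0.01,-0.03,1.4,0,0,0,40],[-0.02,-0.03,2,0,0,0,40],[-0.02,-0.03,2.37,0,0,0,40],[-0.02,-0.03,2.37,0,0,0,40],[-0.02,-0.03,2.37,0,0,0,40],[-0.02,-0.03,2.37,0,0,0,40]]}'; python3 t.py
python3 - <<'E'
from h import *
f=lambda a,u,v,w,h,s:cv2.resize(a[v:v+h,u:u+w],None,fx=s,fy=s,interpolation=cv2.INTER_CUBIC)
a=snap('scene','s8')['color'];b=snap('side','d8')['color']
cv2.imwrite('pics/m8.png',np.vstack([np.hstack([f(a,210,110,130,100,3),f(b,330,200,130,100,3)]),np.hstack([f(a,330,240,130,100,3),f(b,190,130,130,100,3)])]))
F=[.54356,-.2919,.2033]
print(proj('s8',F),proj('d8',F))
E
```

```text
clock: 17.18
tcp_pos: [0.5474, -0.2934, 0.2002]
orientation: [0.249, 2.52, -0.078]
contact_force: [0.7, 0.7, -1.8]
grip_width: 0.0534
gripper_force: 84.3
[ 0.5473956  -0.2933617   0.20021603] via [ 6.100e-02  2.800e-02 -2.358e+00  2.000e-03  3.000e-03 -1.000e-03] end [ 0.062  0.027  0.042  0.002  0.003 -0.001]
[286.84881038 150.28993859] [377.59924269 272.01513455]
```

View pics/m8.png

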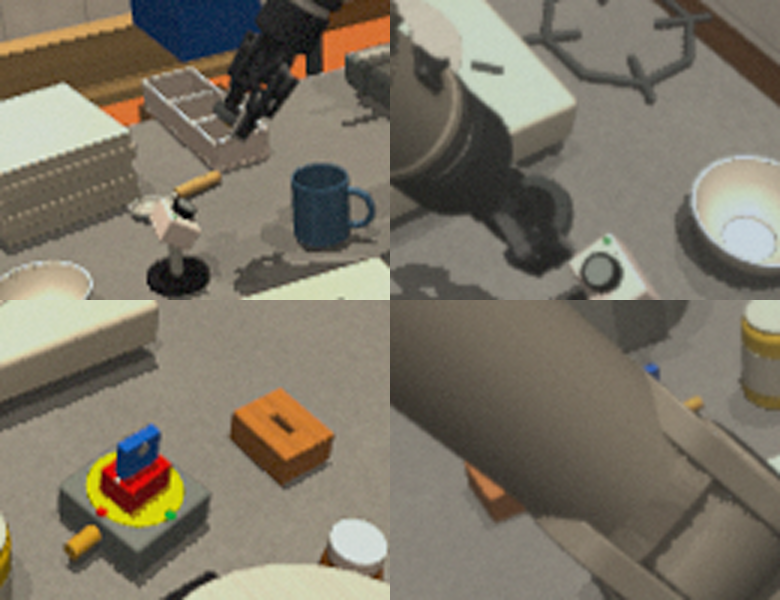

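All the pictures I may view are used. The last one shows the key seated and upright, the mug in place and the hand at the focus. I'll check numerically how the cap sits in the grip.

```bash
python3 - <<'E'
from h import *
a=snap('wrist','w8')['color'];g=cv2.cvtColor(a,cv2.COLOR_BGR2GRAY)
o=r.get_obs();R=Ro.from_rotvec(o['orientation']).as_matrix();p=o['tcp_pos']
P=lambda x,y,z:proj('w8',p+R@np.array([x,y,z]))
print('top +x',P(.028,0,-.0179),'-x',P(-.028,0,-.0179),'bottom +x',P(.028,0,-.0059),'tips',P(0,.028,.008), 'ctr',P(0,0,-.0179))
u=int(P(0,0,-.0179)[0])
for c in(u-25,u,u+25):print(c,list(g[150:400:4,c]))
print(a[270:400:10,u].tolist())
E
```

```text
top +x [316.34339948 228.18884468] -x [316.74220104 327.89430409] bottom +x [316.6253365  217.93512118] tips [366.38049211 254.17685208] ctr [316.55581159 281.29457201]
291 [np.uint8(22), np.uint8(166), np.uint8(158), np.uint8(138), np.uint8(83), np.uint8(227), np.uint8(239), np.uint8(239), np.uint8(239), np.uint8(239), np.uint8(240), np.uint8(240), np.uint8(240), np.uint8(240), np.uint8(240), np.uint8(168), np.uint8(161), np.uint8(158), np.uint8(156), np.uint8(153), np.uint8(107), np.uint8(29), np.uint8(29), np.uint8(45), np.uint8(46), np.uint8(44), np.uint8(43), np.uint8(48), np.uint8(20), np.uint8(23), np.uint8(63), np.uint8(62), np.uint8(64), np.uint8(62), np.uint8(62), np.uint8(62), np.uint8(61), np.uint8(61), np.uint8(62), np.uint8(58), np.uint8(100), np.uint8(100), np.uint8(98), np.uint8(91), np.uint8(111), np.uint8(97), np.uint8(106), np.uint8(118), np.uint8(130), np.uint8(158), np.uint8(18), np.uint8(18), np.uint8(16), np.uint8(16), np.uint8(18), np.uint8(17), np.uint8(18), np.uint8(21), np.uint8(15), np.uint8(17), np.uint8(15), np.uint8(16), np.uint8(17)]
316 [np.uint8(90),
[... 1284 characters left out ...]
p.uint8(49), np.uint8(50), np.uint8(51), np.uint8(58), np.uint8(57), np.uint8(57), np.uint8(58), np.uint8(58), np.uint8(58), np.uint8(58), np.uint8(56), np.uint8(57), np.uint8(56), np.uint8(56), np.uint8(101), np.uint8(96), np.uint8(95), np.uint8(98), np.uint8(150), np.uint8(150), np.uint8(150), np.uint8(151), np.uint8(161), np.uint8(14), np.uint8(19), np.uint8(14), np.uint8(18), np.uint8(18), np.uint8(15), np.uint8(16), np.uint8(18), np.uint8(18), np.uint8(17), np.uint8(16), np.uint8(15), np.uint8(17)]
[[57, 60, 63], [55, 57, 62], [55, 59, 63], [54, 58, 62], [56, 59, 62], [94, 97, 95], [137, 149, 159], [136, 149, 159], [144, 159, 168], [16, 15, 15], [15, 15, 14], [18, 19, 18], [17, 18, 19]]
```

```bash
python3 - <<'E'
from h import *
from scipy.optimize import least_squares
a=cv2.imread('pics/w8.png');g=cv2.cvtColor(a,cv2.COLOR_BGR2GRAY).astype(int)
o=r.get_obs();R=Ro.from_rotvec(o['orientation']).as_matrix();p=o['tcp_pos']
ob=[]
for c in range(286,351,8):
    k=g[:,c]
    b=next((i for i in range(246,212,-1) if k[i]>65 and k[i+3]<40),None)   # bg -> dark side
    t=next((i for i in range(228,252) if k[i]<37 and k[i+1]>=37),None)  # side -> top
    n=next((i for i in range(295,325) if k[i]<70 and k[i+1]>=72),None)   # inlay -> rim
    print(c,b,t,n)
    for s,v in(('b',b),('t',t),('n',n)):
        if v:ob.append((s,c,v+.5))
G={'b':(.028,.0,1),'t':(.028,.012,1),'n':(.0192,.012,-1)}
th=np.linspace(-1.2,1.2,60)
def curve(s,q):
    rr,h,sg=G[s];X=np.c_[sg*rr*np.cos(th),rr*np.sin(th),0*th-h]
    X=Ro.from_euler('xy',q[3:5]).apply(X)+[q[0],q[1],-.0059+q[2]]
    P=np.array([proj('w8',p+R@x) for x in X]);i=np.argsort(P[:,0]);return P[i]
def res(q):
    C={s:curve(s,q) for s in G};e=[np.interp(c,C[s][:,0],C[s][:,1])-v for s,c,v in ob]
    return np.r_[e,np.array(q[:3])/.003,np.array(q[3:])/.2]
print('start',res(np.zeros(5))[:-5].round(1))
s=least_squares(res,np.zeros(5),loss='soft_l1',diff_step=1e-4,x_scale=[.001]*3+[.02]*2)
print(s.x[:3]*1e3,np.degrees(s.x[3:]),res(s.x)[:-5].round(1))
E
```

```text
286 234 242 301
294 229 238 309
302 226 234 314
310 224 233 316
318 224 233 317
326 224 232 317
334 226 234 315
342 228 236 None
350 232 240 305
start [-8.2 -7.   0.1 -7.2 -6.5 -1.7 -6.8 -4.8 -3.  -6.2 -5.  -3.1 -6.5 -5.3
 -3.6 -5.8 -3.6 -4.6 -6.  -3.9 -5.  -5.  -3.2 -4.5 -3.1 -7. ]
[-4.91885782  1.38154942  2.8411679 ] [ 0.20135071 -2.92185171] [ 0.1  0.1 -0.3  0.2 -0.3  0.2 -0.1  0.8 -0.  -0.   0.1  0.6 -0.8 -0.7
  0.6 -0.4  0.7  0.1 -1.  -0.   0.1 -0.2  0.4 -0.   0.2 -0.5]
```

The cap is held about 5 mm off centre and tilted about 3°, well inside tolerance. I'll trim it a little, let it settle and hand in.

```bash
python3 -m creep '{"rows":[[0.05,0,0,0,0,0,40],[0.1,0,-0.03,0,0,0,40],[0.15,0,-0.05,0,0,0,40],[0.15,0,-0.05,0,0,0,40],[0.15,0,-0.05,0,0,0,40],[0.15,0,-0.05,0,0,0,40],[0.15,0,-0.05,0,0,0,40],[0.15,0,-0.05,0,0,0,40],[0.15,0,-0.05,0,0,0,40],[0.15,0,-0.05,0,0,0,40]]}'; python3 t.py; python3 -c "
from h import *
print(abs(r.get_obs()['qvel']).max()); print(r.hand_in())"
```

```text
clock: 18.58
tcp_pos: [0.5436, -0.293, 0.1987]
orientation: [0.25, 2.52, -0.078]
contact_force: [-0.5, -0.6, -1.8]
grip_width: 0.0538
gripper_force: 84.3
[ 0.54364155 -0.29296247  0.1986664 ] via [-9.700e-02  4.100e-02 -2.322e+00 -0.000e+00 -1.000e-03 -3.000e-03] end [-0.097  0.041  0.078 -0.    -0.001 -0.003]
0.0012519599607011523
the job is handed in; nothing more can be done
None
```

The job is handed in at about 18.6 s of the 69 s allowed, but no verdict came back: the key was left fully in the rotor at the gas-off stop, and the cap was held still at the focus point, by my measurements within about 5 mm and 3° of the target.

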